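Level the serving riser

ROBOT

A 6-joint arm with a two-finger parallel gripper is mounted at the origin on the work surface. World frame = base frame: x ahead of the robot, y to its left, z up, the work surface at z = 0. Lengths are in m, angles in rad, forces in N, time in s.
With the tool pointing down it reaches from about 0.375 to 0.75 m from the base axis. Payload 9 kg.
Tool frame: the origin (TCP) lies at the very end of the fingers, on their centre line; the grasp point (between the pads) lies r.pinch_z behind it (r.pinch_z is the distance from the TCP to the grasp point, in m); z points along the fingers, y is the direction in which the jaws open and shut (so a half turn about z gives the same grasp; the last joint's range is limited). The gripper opens to 85 mm and grips with 20 to 120 N. Pads are 22 mm wide; open, the fingers measure 114 mm over their backs; the gripper's body (76 mm by 85 mm) begins 54 mm behind the grasp point. The pads swing forward as they close: fully open they stand 13 mm farther back than shut.
Start: joints at [-1.439, 0.104, 0.097, 1.564, 0, 1.353], TCP at [0.206, -0.564, 0.231] pointing down, gripper open.
Joint ranges: [-2.99, 2.99], [-0.84, 1.86], [-1.1, 1.16], [-1.84, 2.11], [-1.51, 1.56], [-3.14, 3.14]. Speed limits (rad/s): [2.22, 2.22, 2.57, 3.14, 3.14, 3.14].

INTERFACE

Orientations are given as [roll, pitch, yaw] about the fixed x, y, z axes, in that order (R = Rz(yaw) Ry(pitch) Rx(roll)).
In Python, from bench import r gives the robot as it stands.
- The arm moves only by the tool send_rows, never from a script. Its argument "moves" is a list of rows, each an object with "offset": the shift along the tool's x, y, z scaled (see below), a list of three; "yaw": the turn about the tool's z scaled (see below); "fingers": the gripper command: -1 is fully open, 1 is shut, values between are in proportion. A call has 1 to 8 rows; each row shifts and turns the commanded pose from where the row before left it, along the tool's axes as they then stand; what a row does not reach is not made up. The controller multiplies each number of a shift by 50 cm and each number of a turn by 180 degrees. A row lasts 1/12 s, in which the tool goes at most 41.7 mm and 7.16 degrees, less where a joint would pass 70% of its speed; a pose out of reach is approached as far as the arm can. A call with a number of a shift or a turn outside -1 to 1 is refused whole. A call with a gripper value outside its range is refused whole. The fingers move at their own pace and stop on an object; "squeeze" is the grip in N (left out, the last holds). Time passes only in rows, so rows that do not move let the fingers close. It gives the time, the measured TCP pose, the force and the opening at its end, in the units of the state.
- r.get_obs(): the state, without advancing time (a new reading comes with each control period).
- r.get_image(name): name is "side" or "top"; returns (picture, depth): 420x560x3 uint8, red, green, blue; 420x560 float32, m along the optical axis (not along the pixel's ray), 0 where there is no reading.
- r.camera_model(name): a dict with "fx", "fy", "cx", "cy" (pixels), "R" (3x3) and "t" (3): a world point X has camera coordinates R X + t. Camera axes: x right, y down, z forward; pixel columns grow to the right and rows downward; lengths in m; the calibration is good to about 2 mm. A picture is of the moment at which its call begins. camera_model takes no time and is no camera call.
- r.close_job(): hands the job in, once; it reports no verdict.
The state is a dict: "clock": time; "joints": joint angles; "qd": joint speeds; "effort": joint torques, N m; "position": TCP position; "orientation": TCP orientation; "contact_force": force on the tool from outside, world axes, zero at the start; "torque": the same for the moment, N m; "width": opening from 0.0 (shut) to 1.0 (fully open).
Only numpy, scipy, OpenCV 4.12 (cv2) and the standard library are available. Lean on these libraries where they do the work, as an engineer would, in place of code of your own. Each camera call takes 0.05 s, during which the arm holds its last target.

TASK

Stand the blue spirit level on the brass serving shelf, lengthwise (along the line towards the black foot knob), and let go of it, then turn the foot knob until the bubble settles between its two black lines. Finish by pressing down gently on top of the level with the fingertips, about a kilogram's push, and finish while still pressing, without letting up, the bubble still between the lines; do not shift the tableware standing around.

Things in the scene. Friction and masses are not known exactly. Their poses are not given: they have to be found in the camera images.
- level_center (a point): blue block spirit level, black ends, 150 long x 40 wide x 44 mm high, about 0.25 kg, upright on the table at the start. Point at its centre, 22 mm above its underside; x along its length, y across its width, z up. A green vial with two black lines lies lengthwise in its top, at mid length, 10 mm to the -y side; all the top is flat and may be pressed.
- bubble (a joint): white bubble (8 mm): how far along the slightly bowed vial from mid-way between the lines, rad about a centre 22 mm aside (0.045 rad = 1 mm), positive towards the level's +x end; between the lines within +-0.09. Runs to the higher end, 0.018 rad per mrad of tilt (0.146 rad per radian of knob turn, level lengthwise on the shelf), at most 0.45; settles in a second.
- shelf_top (a point): brass shelf on a wooden base, bare, 310 long (y) x 150 mm wide (x), top about 64 mm above the table. Point at the centre of the top face; y along its length towards the foot knob, z up. Hinged at its -y end; the screw foot carries the +y end, which is 4 to 9 mm too low at the start.
- knob_grip (a point): round black ribbed knob of the screw foot, 42 mm across, 30 mm high, underside 89 mm above the table, 185 mm from the shelf's centre beyond its +y end. Point on its axis, half-way up. Clockwise from above raises the shelf's +y end, 8 milliradians per radian; it starts 1.5 to 3.2 rad short of level. The knob does not rise or sink, takes about 0.1 N m, stays where left, turns both ways.
- bowl_a: terracotta-coloured bowl, 110 mm across, 42 mm high; tableware to leave alone. Origin at the centre of its underside
- bowl_b: terracotta-coloured bowl, 100 mm across, 40 mm high; tableware to leave alone. Origin at the centre of its underside
- plate: white plate, 200 mm across, 18 mm high; tableware to leave alone. Origin at the centre of its underside
- tumbler: glass tumbler, 72 mm across, 100 mm high; tableware to leave alone. Origin at the centre of its underside
- copper_cup: copper cup, 72 mm across, 75 mm high; tableware to leave alone. Origin at the centre of its underside
- spoon: steel spoon, 170 mm long, lying flat; tableware to leave alone. Origin at the centre of its underside, x along its length
Mind the look-alikes: they are no part of the job. Leave any pink, red or turquoise look-alike of the part that bears level_center alone.

How it is judged:
On the way, in this order (a step that is already met when the one before it is completed fails the run):
1. the level stands lengthwise on the shelf, let go, and its bubble shows the slope (x of level_center in the frame of shelf_top between -0.065 and 0.065 m and y of level_center in the frame of shelf_top between -0.1 and 0.1 m and z of level_center in the frame of shelf_top between 0.017 and 0.027 m and angle between the x axis of level_center and the y axis of shelf_top, either way round below 0.2 rad and angle between level_center's own z axis and vertical below 0.1 rad and contact force between the fingers and level below 0.1 N and contact force between level and shelf above 0.5 N and linear speed of level below 0.02 m/s and (value of joint bubble above 0.136 rad or value of joint bubble below -0.136 rad)), for 0.3 s.
2. with the level standing free on the shelf, the bubble is brought between its lines by the foot (x of level_center in the frame of shelf_top between -0.065 and 0.065 m and y of level_center in the frame of shelf_top between -0.1 and 0.1 m and z of level_center in the frame of shelf_top between 0.017 and 0.027 m and angle between the x axis of level_center and the y axis of shelf_top, either way round below 0.2 rad and angle between level_center's own z axis and vertical below 0.1 rad and contact force between the fingers and level below 0.1 N and value of joint bubble between -0.09 and 0.09 rad and angle between shelf_top's own z axis and vertical below 0.008 rad), for 0.5 s.
At the end, for the whole second after the job is handed in: Level lengthwise (0.2 rad) on the shelf, its centre within 65 mm across and 100 mm along of the shelf's centre; bubble within 0.09 rad (2 mm) of the middle; shelf level within 0.008 rad; fingers pressing on the level (over 2 N), which bears on the shelf with 5 to 40 N, at rest (x of level_center in the frame of shelf_top between -0.065 and 0.065 m and y of level_center in the frame of shelf_top between -0.1 and 0.1 m and z of level_center in the frame of shelf_top between 0.017 and 0.027 m and angle between the x axis of level_center and the y axis of shelf_top, either way round below 0.2 rad and angle between level_center's own z axis and vertical below 0.1 rad and value of joint bubble between -0.09 and 0.09 rad and angle between shelf_top's own z axis and vertical below 0.008 rad and contact force between level and shelf between 5 and 40 N and contact force between the fingers and level above 2 N and linear speed of level below 0.02 m/s); the arm keeps its last pose, push and grip.
It fails at once if a piece of tableware is shifted by more than 30 mm (distance of any of bowl_a, bowl_b, plate, tumbler, copper_cup, spoon from where it was at the start of the episode above 0.03 m).
It fails at once if the level is pressed on the shelf with more than 60 N (contact force between level and shelf above 60 N).
It also fails if it takes over 67 s, if anything falls off the work surface, if the arm or the gripper's body presses on something with over 40 N, if the wrist force passes 120 N, or if a joint passes its speed limit or range.

## Working session

There is one attempt and no reset: what is moved stays moved. The work goes in short steps, Python scripts to look and compute and a tool call to move; the robot and the scene stay as the last step left them, time stands still between calls to the robot, and variables do not carry over. Pictures are saved under pics/ and viewed, and the job is handed in when it is done.

Besides the shell and the picture viewer there is one more tool, called after "Request:" as a command line: name --argument value ..., lists and objects as JSON in quotes. send_rows: Moves the arm, as the interface text tells. Its arguments: {"type":"object","properties":{"moves":{"type":"array","items":{"type":"object","properties":{"offset":{"type":"array","items":{"type":"number","minimum":-1,"maximum":1}},"yaw":{"type":"number","minimum":-1,"maximum":1},"fingers":{"type":"number"}}}},"squeeze":{"type":"number"}},"required":["moves"]}

```bash
ls; mkdir -p pics; python3 - <<'E'
from bench import r
import cv2,numpy as np
for n in ("top","side"):
    im,d=r.get_image(n); np.save(f"pics/{n}0_d.npy",d); np.save(f"pics/{n}0.npy",im)
    cv2.imwrite(f"pics/{n}0.png",im[:,:,::-1]); print(r.camera_model(n))
print(r.get_obs(), r.pinch_z)
E
```

```text
pics
{'fx': 469.52188694053007, 'fy': 469.52188694053007, 'cx': 280.4500644826053, 'cy': 216.98294001310188, 'R': array([[-0.00129959, -0.99998424,  0.00546188],
       [-0.99870286,  0.00101987, -0.05090734],
       [ 0.05090097, -0.00552095, -0.99868845]]), 't': array([-0.12450183,  0.46419674,  1.64792863])}
{'fx': 543.8103073885727, 'fy': 543.8103073885727, 'cx': 284.2867680363795, 'cy': 205.99863838903045, 'R': array([[-0.88632531, -0.46304408,  0.0041977 ],
       [-0.35060073,  0.66511742, -0.65931627],
       [ 0.30250054, -0.58584042, -0.751854  ]]), 't': array([0.37365113, 0.29443473, 1.75051674])}
{'clock': 0.1, 'joints': array([-1.43869105e+00,  1.04613527e-01,  9.65546592e-02,  1.56387806e+00,
        2.72168586e-06,  1.35310115e+00]), 'qd': array([-0.00088678, -0.00154879,  0.00236433, -0.00031653,  0.00058742,
       -0.00132336]), 'effort': array([ 7.04752820e-03, -5.58212614e+01,  5.04716170e+01,  1.33762715e-02,
       -4.11348665e-04, -3.12318321e-06]), 'position': array([ 0.20560036, -0.56337171,  0.23061953]), 'orientation': array([-3.14047956e+00, -2.49004992e-04,  3.49800320e-01]), 'contact_force': array([ 0.6912091 , -0.84651434, -0.29381851]), 'torque': array([ 0.00591042,  0.04977401, -0.00361371]), 'width': 0.9974599913098897} 0.0187
```

View pics/top0.png

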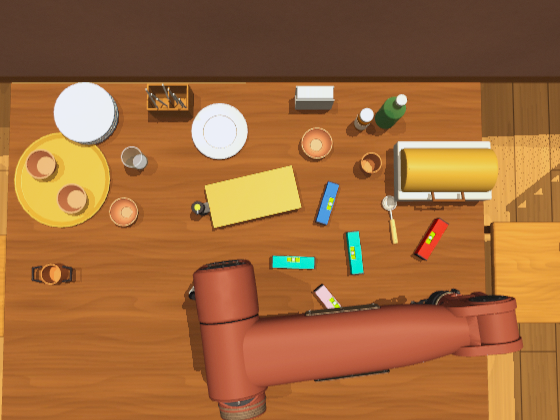

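View pics/side0.png

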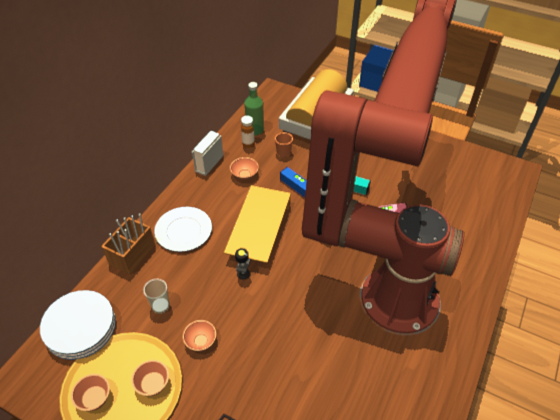

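The picture shows five levels in the top view: blue (327,203), turquoise (293,262) and (355,253), red (432,239) and pink (328,298). Only the blue one at (327,203) fits. The shelf is at (253,197), with the black knob at (200,208). I'll confirm this in an enlarged crop and measure.

```bash
cat > h.py <<'E'
import numpy as np,cv2
from bench import r
def ray(n,uv,z):
    m=r.camera_model(n);uv=np.atleast_2d(np.asarray(uv,float))
    d=np.c_[(uv[:,0]-m['cx'])/m['fx'],(uv[:,1]-m['cy'])/m['fy'],np.ones(len(uv))]@m['R']
    c=-m['R'].T@m['t']
    return c+d*((z-c[2])/d[:,2])[:,None]
def proj(n,X):
    m=r.camera_model(n);p=np.atleast_2d(X)@m['R'].T+m['t']
    return np.c_[p[:,0]/p[:,2]*m['fx']+m['cx'],p[:,1]/p[:,2]*m['fy']+m['cy']]
def cloud(n,d):
    m=r.camera_model(n);v,u=np.mgrid[:d.shape[0],:d.shape[1]]
    P=np.stack([(u-m['cx'])/m['fx']*d,(v-m['cy'])/m['fy']*d,d],-1)-m['t']
    return P@m['R']
E
python3 - <<'E'
from h import *
im=np.load('pics/top0.npy');d=np.load('pics/top0_d.npy')
a=cv2.resize(im[150:250,180:360],None,fx=4.4,fy=4.4,interpolation=cv2.INTER_CUBIC)
cv2.imwrite('pics/c1.png',a[:,:,::-1])
P=cloud('top',d)
hsv=cv2.cvtColor(im,cv2.COLOR_RGB2HSV)
def big(m):
    n,l,s,c=cv2.connectedComponentsWithStats(m.astype(np.uint8));i=1+np.argmax(s[1:,4]);return l==i
H,S,V=hsv[...,0],hsv[...,1],hsv[...,2]
mb=big((H>100)&(H<125)&(S>120)&(V>60))
print('blue',mb.sum(),np.argwhere(mb).mean(0)[::-1],np.median(P[mb],0))
ms=(H>20)&(H<32)&(S>120)&(V>100); ms[:, :203]=0; ms[:,303:]=0; ms=big(ms)
rect=cv2.minAreaRect(np.argwhere(ms)[:,::-1].astype(np.float32)); print('shelf',rect,ms.sum())
bx=cv2.boxPoints(rect);print(bx); print(ray('top',bx,.062)); print(ray('top',[rect[0]],.062))
print('z shelf pts', [np.round(P[v,u],4) for u,v in ((218,205),(240,203),(253,197),(270,192),(290,187))])
mk=(V<70); mk[:, :185]=0;mk[:,212:]=0;mk[:190]=0;mk[225:]=0; mk=big(mk)
print('knob',cv2.minEnclosingCircle(np.argwhere(mk)[:,::-1].astype(np.float32)),[np.round(P[v,u],3) for u,v in((200,208),(197,206),(199,211))])
# objects height map near
Z=P[...,2]; 
for nme,u,v in(("bowlnear",317,143),("copper",371,163),("plate",220,131),("tumbler",133,157),("bowlb",124,212),("spoon",392,220)): print(nme,np.round(P[v,u],3))
E
```

```text
blue 411 [326.3649635  202.40875912] [ 0.5145887  -0.28328433  0.04417457]
shelf ((252.4424591064453, 196.15826416015625), (43.794517517089844, 89.87619018554688), 76.94474792480469) 3931
[[203.71951 184.97809]
 [291.27264 164.6759 ]
 [301.1654  207.33844]
 [213.61227 227.64062]]
[[ 0.57196633  0.13891825  0.062     ]
 [ 0.64213831 -0.1623322   0.062     ]
 [ 0.49459997 -0.19594242  0.062     ]
 [ 0.42521905  0.10405822  0.062     ]]
[[ 0.5332581 -0.0286205  0.062    ]]
z shelf pts [array([0.503 , 0.0896, 0.0614]), array([0.5094, 0.0137, 0.0661]), array([ 0.5305, -0.0305,  0.0605]), array([ 0.5483, -0.0888,  0.055 ]), array([ 0.564 , -0.1576,  0.0685])]
knob ((203.09375, 210.21875), 5.219692230224609) [array([0.489, 0.142, 0.119]), array([0.495, 0.151, 0.121]), array([0.479, 0.146, 0.112])]
bowlnear [ 0.73  -0.256  0.004]
copper [ 0.658 -0.45   0.002]
plate [0.773 0.091 0.006]
tumbler [0.679 0.4   0.009]
bowlb [0.483 0.431 0.002]
spoon [ 0.453 -0.519  0.016]
```

View pics/c1.png

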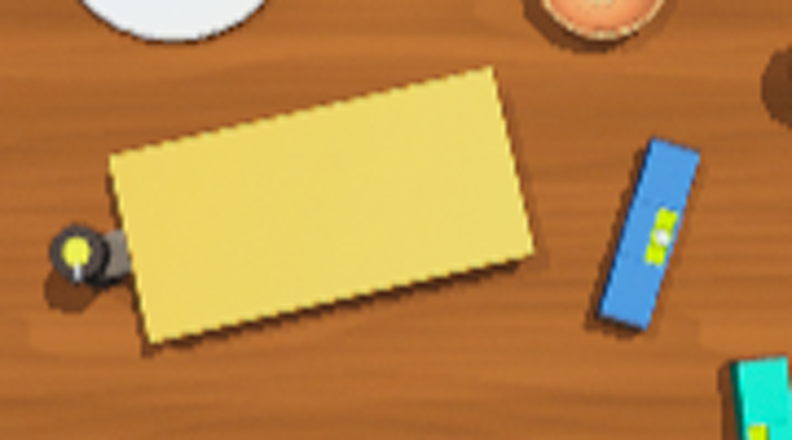

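```bash
python3 - <<'E'
from h import *
im=np.load('pics/top0.npy')
hsv=cv2.cvtColor(im,cv2.COLOR_RGB2HSV);H,S,V=[hsv[...,i] for i in range(3)]
mb=(((H>100)&(H<125)&(S>120)&(V>50))).astype(np.uint8);mb[:,:300]=0;mb[:,350:]=0;mb[:170]=0;mb[235:]=0
mb=cv2.morphologyEx(mb,cv2.MORPH_CLOSE,np.ones((7,7)))
rect=cv2.minAreaRect(np.argwhere(mb)[:,::-1].astype(np.float32));bx=cv2.boxPoints(rect);print(rect)
W=ray('top',bx,.044);print(W,W.mean(0))
C=ray('top',[[180+c[0]/4.4-.4,150+c[1]/4.4-.4] for c in((652,138),(700,150),(645,330),(598,315))],.044);print(C,C.mean(0))
f=(C[0]+C[1]-C[2]-C[3])/2;print(np.linalg.norm(f),np.degrees(np.arctan2(f[1],f[0])))
K=ray('top',[[180+77/4.4-.4,150+252/4.4-.4]],.119);print('knob',K)
s=np.load('pics/side0.npy')
a=cv2.resize(s[160:290,210:390],None,fx=4,fy=4,interpolation=cv2.INTER_CUBIC);cv2.imwrite('pics/c2.png',a[:,:,::-1])
print(proj('side',K),proj('side',C))
E
```

```text
((326.8865051269531, 202.61892700195312), (11.763435363769531, 41.24554443359375), 17.10272979736328)
[[ 0.44974651 -0.24535762  0.044     ]
 [ 0.58714078 -0.28832305  0.044     ]
 [ 0.57500726 -0.32742118  0.044     ]
 [ 0.43770023 -0.28429344  0.044     ]] [ 0.51239869 -0.28634882  0.044     ]
[[ 0.58789173 -0.28990337  0.044     ]
 [ 0.57832086 -0.32785732  0.044     ]
 [ 0.43582634 -0.28340639  0.044     ]
 [ 0.44769448 -0.24641945  0.044     ]] [ 0.51243335 -0.28689663  0.044     ]
0.1480263306037718 -17.278967378369526
knob [[0.49237918 0.15125639 0.119     ]]
[[242.4924572  251.47494723]] [[280.86622376 170.84106996]
 [287.69601505 165.45685031]
 [316.33882845 185.52457034]
 [309.10152474 190.90462064]]
```

View pics/c2.png

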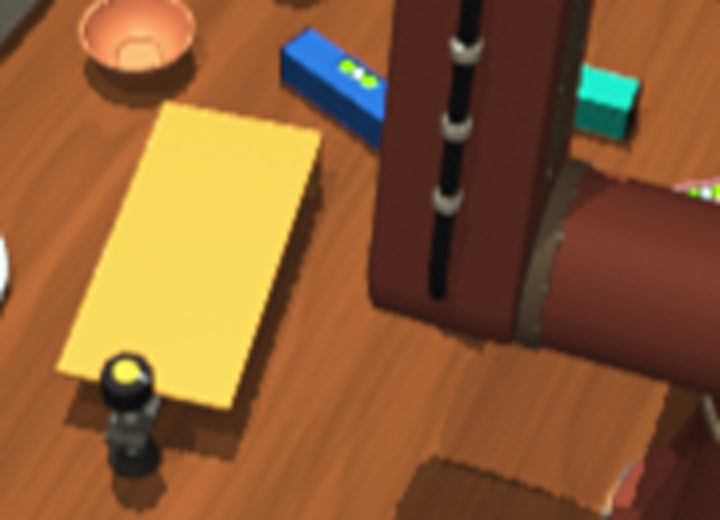

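Blue level confirmed: the crop shows it with the vial on the world −y side, so its x axis is about −17° in world. The knob rays agree across both views. Next, turn to line up with the level, then travel over it.

Request:
send_rows --moves '[{"yaw": 0.0345, "fingers": -1, "offset": [0, 0, 0]}, {"yaw": 0.0345, "fingers": -1, "offset": [0, 0, 0]}, {"yaw": 0.0345, "fingers": -1, "offset": [0, 0, 0]}, {"yaw": 0.0345, "fingers": -1, "offset": [0, 0, 0]}, {"yaw": 0.0345, "fingers": -1, "offset": [0, 0, 0]}, {"yaw": 0.0345, "fingers": -1, "offset": [0, 0, 0]}, {"yaw": 0, "fingers": -1, "offset": [0.035, -0.059, 0]}, {"yaw": 0, "fingers": -1, "offset": [0.035, -0.059, 0]}]' --squeeze 40

```text
clock: 0.77
position: [0.256, -0.5176, 0.2304]
orientation: [-3.141, 0.001, -0.304]
contact_force: [1.1, 0.3, -1.0]
width: 1.002
```

Request:
send_rows --moves '[{"yaw": 0, "fingers": -1, "offset": [0.035, -0.059, 0]}, {"yaw": 0, "fingers": -1, "offset": [0.035, -0.059, 0]}, {"yaw": 0, "fingers": -1, "offset": [0.035, -0.059, 0]}, {"yaw": 0, "fingers": -1, "offset": [0.035, -0.059, 0]}, {"yaw": 0, "fingers": -1, "offset": [0.035, -0.059, 0]}, {"yaw": 0, "fingers": -1, "offset": [0.035, -0.059, 0]}, {"yaw": 0, "fingers": -1, "offset": [0.035, -0.059, 0]}, {"yaw": 0, "fingers": -1, "offset": [0.035, -0.059, 0]}]'

```text
clock: 1.43
position: [0.4611, -0.3322, 0.231]
orientation: [-3.141, 0.0, -0.301]
contact_force: [0.8, -1.3, -0.8]
width: 0.999
```

Request:
send_rows --moves '[{"yaw": 0, "fingers": -1, "offset": [0.035, -0.059, 0]}, {"yaw": 0, "fingers": -1, "offset": [0.035, -0.059, 0]}, {"yaw": 0, "fingers": -1, "offset": [0, 0, 0]}]'

```text
clock: 1.68
position: [0.5141, -0.2835, 0.2308]
orientation: [-3.14, -0.0, -0.296]
contact_force: [-0.7, 0.1, 0.7]
width: 1.004
```

Request:
send_rows --moves '[{"yaw": 0, "fingers": -1, "offset": [-0.002, 0.008, 0.075]}, {"yaw": 0, "fingers": -1, "offset": [0, 0, 0.075]}, {"yaw": 0, "fingers": -1, "offset": [0, 0, 0.075]}, {"yaw": 0, "fingers": -1, "offset": [0, 0, 0.075]}, {"yaw": 0, "fingers": -1, "offset": [0, 0, 0.07]}, {"yaw": 0, "fingers": -1, "offset": [0, 0, 0.04]}, {"yaw": 0, "fingers": -1, "offset": [0, 0, 0.02]}, {"yaw": 0, "fingers": -1, "offset": [0, 0, 0.01]}]'

```text
clock: 2.35
position: [0.5078, -0.2905, 0.0095]
orientation: [-3.14, 0.003, -0.301]
contact_force: [-0.8, -0.3, 1.3]
width: 1.002
```

Request:
send_rows --moves '[{"yaw": 0, "fingers": 0.5, "offset": [0, 0, 0]}, {"yaw": 0, "fingers": 1, "offset": [0, 0, 0]}, {"yaw": 0, "fingers": 1, "offset": [0, 0, 0]}, {"yaw": 0, "fingers": 1, "offset": [0, 0, 0]}, {"yaw": 0, "fingers": 1, "offset": [0, 0, 0]}, {"yaw": 0, "fingers": 1, "offset": [0, 0, 0]}]'

```text
clock: 2.85
position: [0.5101, -0.2919, 0.0133]
orientation: [3.141, -0.003, -0.3]
contact_force: [1.0, 1.6, 6.9]
width: 0.463
```

Gripped: the opening is 39 mm, which matches the 40 mm width. Lift, then turn lengthwise to the shelf.

Request:
send_rows --moves '[{"yaw": 0, "fingers": 1, "offset": [0, 0, -0.03]}, {"yaw": 0, "fingers": 1, "offset": [0, 0, -0.07]}, {"yaw": 0, "fingers": 1, "offset": [0, 0, -0.07]}, {"yaw": 0, "fingers": 1, "offset": [0, 0, -0.07]}, {"yaw": 0, "fingers": 1, "offset": [0, 0, -0.05]}, {"yaw": -0.039, "fingers": 1, "offset": [0, 0, 0]}, {"yaw": -0.039, "fingers": 1, "offset": [0, 0, 0]}, {"yaw": -0.039, "fingers": 1, "offset": [0, 0, 0]}]'

```text
clock: 3.52
position: [0.5092, -0.2917, 0.1575]
orientation: [3.14, -0.001, 0.073]
contact_force: [-0.4, 0.2, -2.5]
width: 0.46
```

Request:
send_rows --moves '[{"yaw": -0.039, "fingers": 1, "offset": [0, 0, 0]}, {"yaw": -0.039, "fingers": 1, "offset": [0, 0, 0]}, {"yaw": -0.039, "fingers": 1, "offset": [0, 0, 0]}, {"yaw": -0.039, "fingers": 1, "offset": [0, 0, 0]}, {"yaw": -0.039, "fingers": 1, "offset": [0, 0, 0]}, {"yaw": -0.039, "fingers": 1, "offset": [0, 0, 0]}, {"yaw": -0.039, "fingers": 1, "offset": [0, 0, 0]}, {"yaw": -0.039, "fingers": 1, "offset": [0, 0, 0]}]'

```text
clock: 4.18
position: [0.5089, -0.2914, 0.1568]
orientation: [3.141, 0.0, 1.053]
contact_force: [0.3, 0.7, -2.5]
width: 0.462
```

Request:
send_rows --moves '[{"yaw": -0.039, "fingers": 1, "offset": [0, 0, 0]}, {"yaw": -0.039, "fingers": 1, "offset": [0, 0, 0]}, {"yaw": -0.039, "fingers": 1, "offset": [0, 0, 0]}, {"yaw": -0.039, "fingers": 1, "offset": [0, 0, 0]}, {"yaw": -0.039, "fingers": 1, "offset": [0, 0, 0]}, {"yaw": -0.039, "fingers": 1, "offset": [0, 0, 0]}, {"yaw": 0, "fingers": 1, "offset": [0, 0, 0]}]'

```text
clock: 4.77
position: [0.5089, -0.2914, 0.1567]
orientation: [3.142, 0.001, 1.788]
contact_force: [0.2, 0.3, -2.6]
width: 0.463
```

Request:
send_rows --moves '[{"yaw": -0.004, "fingers": 1, "offset": [0, 0, 0]}, {"yaw": 0, "fingers": 1, "offset": [0.0715, 0.0237, 0]}, {"yaw": 0, "fingers": 1, "offset": [0.0715, 0.0237, 0]}, {"yaw": 0, "fingers": 1, "offset": [0.0715, 0.0237, 0]}, {"yaw": 0, "fingers": 1, "offset": [0.0715, 0.0237, 0]}, {"yaw": 0, "fingers": 1, "offset": [0.0715, 0.0237, 0]}, {"yaw": 0, "fingers": 1, "offset": [0.0715, 0.0237, 0]}, {"yaw": 0, "fingers": 1, "offset": [0.0715, 0.0237, 0]}]'

```text
clock: 5.43
position: [0.5341, -0.0271, 0.1567]
orientation: [3.141, 0.001, 1.791]
contact_force: [1.2, 0.3, -2.2]
width: 0.461
```

Request:
send_rows --moves '[{"yaw": 0, "fingers": 1, "offset": [0, 0, 0.06]}, {"yaw": 0, "fingers": 1, "offset": [0, 0, 0.05]}, {"yaw": 0, "fingers": 1, "offset": [0, 0, 0.02]}, {"yaw": 0, "fingers": 1, "offset": [0, 0, 0.01]}, {"yaw": 0, "fingers": 1, "offset": [0, 0, 0]}]'

```text
clock: 5.85
position: [0.5336, -0.0291, 0.0858]
orientation: [-3.14, -0.001, 1.793]
contact_force: [0.3, -0.3, -1.1]
width: 0.461
```

Request:
send_rows --moves '[{"yaw": 0, "fingers": 1, "offset": [0, 0, 0.004]}, {"yaw": 0, "fingers": 1, "offset": [0, 0, 0.004]}, {"yaw": 0, "fingers": 1, "offset": [0, 0, 0.002]}, {"yaw": 0, "fingers": 1, "offset": [0, 0, 0]}]'

```text
clock: 6.18
position: [0.5345, -0.0292, 0.0819]
orientation: [3.141, 0.001, 1.794]
contact_force: [-0.5, 0.5, -2.2]
width: 0.461
```

Request:
send_rows --moves '[{"yaw": 0, "fingers": 1, "offset": [0, 0, 0.003]}, {"yaw": 0, "fingers": 1, "offset": [0, 0, 0]}]'

```text
clock: 6.35
position: [0.5342, -0.0289, 0.0798]
orientation: [3.141, 0.0, 1.795]
contact_force: [-0.3, 0.8, -3.0]
width: 0.465
```

Request:
send_rows --moves '[{"yaw": 0, "fingers": 1, "offset": [0, 0, 0.003]}, {"yaw": 0, "fingers": 1, "offset": [0, 0, 0]}]'

```text
clock: 6.52
position: [0.534, -0.0288, 0.0781]
orientation: [-3.141, -0.0, 1.795]
contact_force: [-0.0, -0.7, -2.5]
width: 0.463
```

Request:
send_rows --moves '[{"yaw": 0, "fingers": 1, "offset": [0, 0, 0.003]}, {"yaw": 0, "fingers": 1, "offset": [0, 0, 0]}]'

```text
clock: 6.68
position: [0.534, -0.0288, 0.0765]
orientation: [-3.141, -0.0, 1.795]
contact_force: [-0.6, 0.2, -3.0]
width: 0.46
```

Request:
send_rows --moves '[{"yaw": 0, "fingers": 1, "offset": [0, 0, 0.003]}, {"yaw": 0, "fingers": 1, "offset": [0, 0, 0]}]'

```text
clock: 6.85
position: [0.5342, -0.0288, 0.0754]
orientation: [3.141, 0.0, 1.795]
contact_force: [-0.6, 1.1, -0.4]
width: 0.461
```

Request:
send_rows --moves '[{"yaw": 0, "fingers": 1, "offset": [0, 0, 0.001]}, {"yaw": 0, "fingers": 0.0, "offset": [0, 0, 0]}, {"yaw": 0, "fingers": -0.5, "offset": [0, 0, 0]}, {"yaw": 0, "fingers": -1, "offset": [0, 0, 0]}, {"yaw": 0, "fingers": -1, "offset": [0, 0, 0]}, {"yaw": 0, "fingers": -1, "offset": [0, 0, -0.03]}, {"yaw": 0, "fingers": -1, "offset": [0, 0, -0.07]}, {"yaw": 0, "fingers": -1, "offset": [0, 0, -0.07]}]'

```text
clock: 7.52
position: [0.5329, -0.0285, 0.1595]
orientation: [-3.139, -0.001, 1.795]
contact_force: [1.0, -0.5, -0.0]
width: 0.995
```

Request:
send_rows --moves '[{"yaw": 0, "fingers": -1, "offset": [0, 0, -0.03]}, {"yaw": 0, "fingers": -1, "offset": [0.07, 0, 0]}, {"yaw": 0, "fingers": -1, "offset": [0.07, 0, 0]}, {"yaw": 0, "fingers": -1, "offset": [0.07, 0, 0]}, {"yaw": 0, "fingers": -1, "offset": [0.07, 0, 0]}, {"yaw": 0, "fingers": -1, "offset": [0.06, 0, 0]}, {"yaw": 0, "fingers": -1, "offset": [0, 0, 0]}]'

```text
clock: 8.1
position: [0.495, 0.1411, 0.175]
orientation: [3.141, -0.001, 1.799]
contact_force: [-0.6, 0.4, -0.4]
width: 1.004
```

```bash
cat > snap.py <<'E'
import sys
from h import *
k=sys.argv[1]
for n,(a,b,c,d) in (("top",(150,240,170,330)),("side",(150,310,190,350))):
    if len(sys.argv)>2 and n not in sys.argv[2]: continue
    im,_=r.get_image(n);np.save(f'pics/{n}{k}.npy',im)
    cv2.imwrite(f'pics/{n}{k}.png',cv2.resize(im[a:b,c:d],None,fx=4.9 if n=="top" else 3.7,fy=4.9 if n=="top" else 3.7,interpolation=cv2.INTER_CUBIC)[:,:,::-1])
E
python3 snap.py 1
```

```text
(no output)
```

View pics/top1.png

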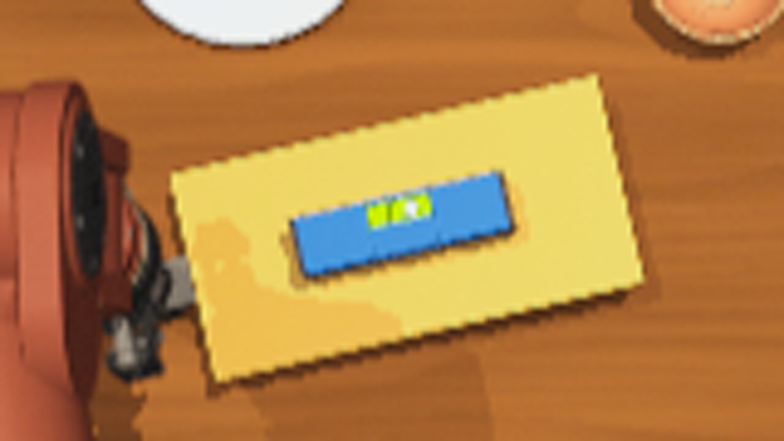

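View pics/side1.png

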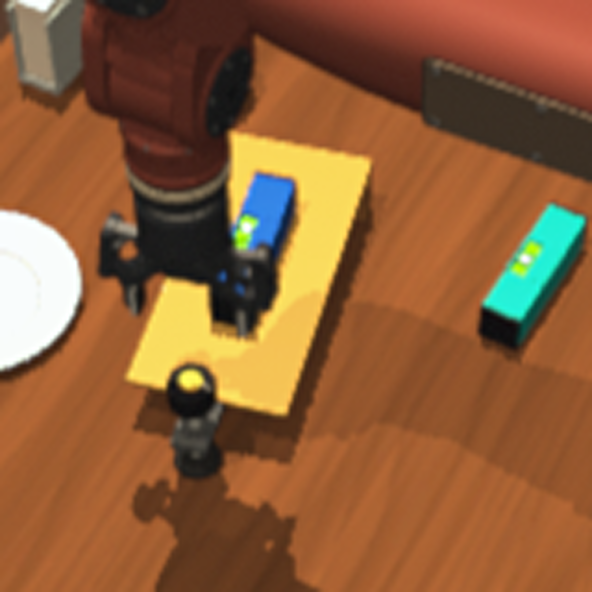

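The level now stands centred and lengthwise on the shelf. In the top crop, the bubble is at (410,209) and the vial's middle at (399,212), so the bubble lies towards the higher −y end. Next, measure the bubble, centre over the knob and unwind the wrist.

```bash
cat > bub.py <<'E'
import sys
from h import *
def bubble(im,zt,n='top'):
    # window: around largest blue blob near shelf
    S=8
    hsv=cv2.cvtColor(im,cv2.COLOR_RGB2HSV);H,s,V=[hsv[...,i].astype(int) for i in range(3)]
    blue=((H>100)&(H<125)&(s>120)&(V>50)).astype(np.uint8)
    k,l,st,c=cv2.connectedComponentsWithStats(blue);i=1+np.argmax([ (st[j,4] if 150<c[j,1]<240 and 170<c[j,0]<350 else 0) for j in range(1,k)])
    x,y,w,h=st[i,:4]
    sub=im[y-6:y+h+6,x-6:x+w+6].astype(np.float32)
    up=cv2.resize(sub,None,fx=S,fy=S,interpolation=cv2.INTER_CUBIC).clip(0,255).astype(np.uint8)
    hv=cv2.cvtColor(up,cv2.COLOR_RGB2HSV);H,s,V=[hv[...,i].astype(int) for i in range(3)]
    b=((H>95)&(H<125)&(s>120)&(V>110)); hull=cv2.convexHull(np.argwhere(b)[:,::-1].astype(np.int32))
    m=np.zeros(b.shape,np.uint8);cv2.fillConvexPoly(m,hull,1)
    er=cv2.erode(m,np.ones((15,15)))
    toW=lambda pts:ray(n,(np.asarray(pts,float)+.5)/S-.5+[x-6,y-6],zt)
    rect=cv2.minAreaRect(hull);bx=toW(cv2.boxPoints(rect))
    e1,e2=bx[1]-bx[0],bx[2]-bx[1];a=e1 if np.linalg.norm(e1)>np.linalg.norm(e2) else e2
    L=np.linalg.norm(a);a=a/L
    if abs(a[1])>abs(a[0]) and a[1]<0:a=-a
    if abs(a[0])>=abs(a[1]) and a[0]<0:a=-a
    c=bx.mean(0)
    vial=(er>0)&~((H>95)&(H<125)&(s>110))
    white=(er>0)&(s<90)&(V>150); 
    wt=np.clip(up[...,2].astype(float)-90,0,None)*((er>0)&(H<70)|white)
    f=lambda mk:(toW([np.argwhere(mk)[:,::-1].mean(0)])[0]-c)@a*1000
    V_=(toW(np.argwhere(vial)[:,::-1])-c)@a*1000
    print('len',round(L*1e3,1),'dir',a[:2].round(3),'c',c[:2].round(4),'vial mean',round(f(vial),2),'range',np.percentile(V_,[1,99]).round(1),'white',round(f(white),2) if white.any() else None,white.sum())
if __name__=='__main__':
    for k in sys.argv[1:]:
        bubble(np.load(f'pics/top{k}.npy'),.044 if k=='0' else .108)
E
python3 bub.py 0 1
```

```text
len 145.4 dir [ 0.956 -0.292] c [ 0.5122 -0.2865] vial mean 0.41 range [-22.5  23.2] white 0.03 1009
len 143.8 dir [-0.225  0.974] c [ 0.5307 -0.028 ] vial mean -0.43 range [-23.1  22.1] white -4.71 1024
```

Request:
send_rows --moves '[{"yaw": -0.038, "fingers": -1, "offset": [0.021, -0.001, 0]}, {"yaw": -0.038, "fingers": -1, "offset": [0, 0, 0]}, {"yaw": -0.038, "fingers": -1, "offset": [0, 0, 0]}, {"yaw": -0.038, "fingers": -1, "offset": [0, 0, 0]}, {"yaw": -0.038, "fingers": -1, "offset": [0, 0, 0]}, {"yaw": -0.038, "fingers": -1, "offset": [0, 0, 0]}, {"yaw": -0.038, "fingers": -1, "offset": [0, 0, 0]}, {"yaw": -0.038, "fingers": -1, "offset": [0, 0, 0]}]'

```text
clock: 8.87
position: [0.494, 0.1456, 0.1747]
orientation: [-3.141, 0.0, 2.754]
contact_force: [0.9, 0.6, -0.5]
width: 1.001
```

Request:
send_rows --moves '[{"yaw": -0.038, "fingers": -1, "offset": [0, 0, 0]}, {"yaw": -0.038, "fingers": -1, "offset": [0, 0, 0]}, {"yaw": -0.038, "fingers": -1, "offset": [0, 0, 0]}, {"yaw": -0.038, "fingers": -1, "offset": [0, 0, 0]}, {"yaw": -0.038, "fingers": -1, "offset": [0, 0, 0]}, {"yaw": -0.038, "fingers": -1, "offset": [0, 0, 0]}, {"yaw": -0.038, "fingers": -1, "offset": [0, 0, 0]}, {"yaw": -0.038, "fingers": -1, "offset": [0, 0, 0]}]'

```text
clock: 9.53
position: [0.494, 0.1457, 0.1747]
orientation: [-3.141, -0.0, -2.574]
contact_force: [0.4, 0.5, 0.3]
width: 0.997
```

Request:
send_rows --moves '[{"yaw": -0.038, "fingers": -1, "offset": [0, 0, 0]}, {"yaw": -0.038, "fingers": -1, "offset": [0, 0, 0]}, {"yaw": 0, "fingers": -1, "offset": [0, 0, 0]}]'

```text
clock: 9.78
position: [0.494, 0.1458, 0.1747]
orientation: [-3.141, -0.0, -2.336]
contact_force: [-0.1, -0.3, 0.1]
width: 1.007
```

Request:
send_rows --moves '[{"yaw": 0, "fingers": -1, "offset": [-0.005, 0.01, 0]}, {"yaw": 0, "fingers": -1, "offset": [0, 0, 0.05]}, {"yaw": 0, "fingers": -1, "offset": [0, 0, 0.06]}, {"yaw": 0, "fingers": -1, "offset": [0, 0, 0.04]}, {"yaw": 0, "fingers": -1, "offset": [0, 0, 0.02]}, {"yaw": 0, "fingers": -1, "offset": [0, 0, 0.007]}, {"yaw": 0, "fingers": -1, "offset": [0, 0, 0]}]'

```text
clock: 10.37
position: [0.4914, 0.1522, 0.0861]
orientation: [3.141, -0.001, -2.341]
contact_force: [0.2, 0.6, 0.1]
width: 1.0
```

Request:
send_rows --moves '[{"yaw": 0, "fingers": 0.5, "offset": [0, 0, 0]}, {"yaw": 0, "fingers": 1, "offset": [0, 0, 0]}, {"yaw": 0, "fingers": 1, "offset": [0, 0, 0]}, {"yaw": 0, "fingers": 1, "offset": [0, 0, 0]}, {"yaw": 0, "fingers": 1, "offset": [0, 0, 0]}]' --squeeze 30

```text
clock: 10.78
position: [0.4926, 0.1521, 0.0875]
orientation: [-3.14, 0.001, -2.34]
contact_force: [0.6, -2.0, 5.9]
width: 0.482
```

The opening of 41 mm matches the 42 mm knob. Turn it about 1.4 rad clockwise.

Request:
send_rows --moves '[{"yaw": 0.035, "fingers": 1, "offset": [0, 0, 0]}, {"yaw": 0.035, "fingers": 1, "offset": [0, 0, 0]}, {"yaw": 0.035, "fingers": 1, "offset": [0, 0, 0]}, {"yaw": 0.035, "fingers": 1, "offset": [0, 0, 0]}, {"yaw": 0.035, "fingers": 1, "offset": [0, 0, 0]}, {"yaw": 0.035, "fingers": 1, "offset": [0, 0, 0]}, {"yaw": 0.035, "fingers": 1, "offset": [0, 0, 0]}, {"yaw": 0.035, "fingers": 1, "offset": [0, 0, 0]}]'

```text
clock: 11.45
position: [0.4924, 0.1527, 0.0875]
orientation: [3.141, 0.002, 3.059]
contact_force: [-1.0, 2.1, 6.2]
width: 0.483
```

Request:
send_rows --moves '[{"yaw": 0.035, "fingers": 1, "offset": [0, 0, 0]}, {"yaw": 0.035, "fingers": 1, "offset": [0, 0, 0]}, {"yaw": 0.035, "fingers": 1, "offset": [0, 0, 0]}, {"yaw": 0.035, "fingers": 1, "offset": [0, 0, 0]}, {"yaw": 0.035, "fingers": 1, "offset": [0, 0, 0]}, {"yaw": 0, "fingers": 1, "offset": [0, 0, 0]}, {"yaw": 0, "fingers": 1, "offset": [0, 0, 0]}, {"yaw": 0, "fingers": 1, "offset": [0, 0, 0]}]'

```text
clock: 12.12
position: [0.4925, 0.1531, 0.0876]
orientation: [3.139, 0.001, 2.515]
contact_force: [0.7, 3.8, 5.9]
width: 0.476
```

Request:
send_rows --moves '[{"yaw": 0, "fingers": 1, "offset": [0, 0, 0]}, {"yaw": 0, "fingers": 1, "offset": [0, 0, 0]}, {"yaw": 0, "fingers": 1, "offset": [0, 0, 0]}, {"yaw": 0, "fingers": 1, "offset": [0, 0, 0]}, {"yaw": 0, "fingers": 1, "offset": [0, 0, 0]}, {"yaw": 0, "fingers": 1, "offset": [0, 0, 0]}, {"yaw": 0, "fingers": 1, "offset": [0, 0, 0]}, {"yaw": 0, "fingers": 1, "offset": [0, 0, 0]}]'

```text
clock: 12.78
position: [0.4925, 0.1531, 0.0875]
orientation: [3.139, 0.001, 2.515]
contact_force: [0.9, 4.4, 6.6]
width: 0.482
```

```bash
python3 snap.py 2 top; python3 bub.py 2
```

```text
len 143.5 dir [-0.223  0.975] c [ 0.5311 -0.0286] vial mean 0.02 range [-22.6  22.5] white -2.74 938
```

View pics/top2.png

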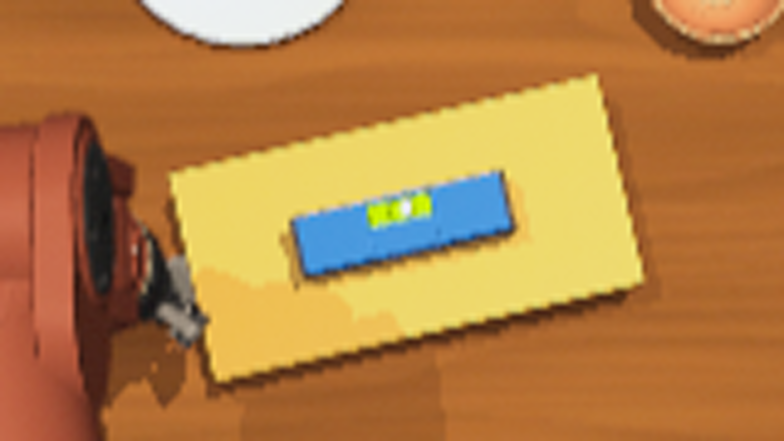

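```bash
cat > prof.py <<'E'
import sys
from h import *
def prof(k,c,a,zt):
    im=np.load(f'pics/top{k}.npy').astype(np.float32)
    p=np.array([-a[1],a[0]])
    s=np.arange(-24,24.1,1.0)
    # vial 10 mm to one side: left of a? try both, choose greener
    best=None
    for sg in(1,-1):
        P=np.array([[[*(np.array(c)+a*x/1e3+p*(sg*10+o)/1e3),zt] for x in s] for o in(-3,0,3)])
        uv=proj('top',P.reshape(-1,3)).astype(np.float32).reshape(3,-1,2)
        v=cv2.remap(im,uv[...,0],uv[...,1],cv2.INTER_LINEAR).mean(0)
        g=(v[:,1]-v[:,2]).mean()
        if best is None or g>best[0]:best=(g,v,sg)
    v=best[1];B=v[:,2]; w=np.clip(B-np.median(B[(abs(s)<18)])-20,0,None)*(abs(s)<17)
    print(k,'side',best[2],'bubble mm',round((w*s).sum()/w.sum(),2)); print(np.c_[s,v].round()[4:-4:1,[0,3]].astype(int).T.tolist()[1])
A=np.array([.956,-.292]);prof('0',[.5122,-.2865],A,.044)
A=np.array([-.224,.9745])
for k in sys.argv[1:]: prof(k,[.5309,-.0283],A,.108)
E
python3 prof.py 1 2
```

```text
0 side -1 bubble mm 0.32
[90, 51, 26, 8, 3, 1, 1, 2, 1, 0, 0, 3, 20, 50, 82, 118, 145, 169, 189, 202, 208, 212, 204, 191, 171, 143, 103, 65, 29, 8, 3, 4, 3, 2, 0, 0, 0, 0, 5, 13, 39]
1 side -1 bubble mm -8.32
[31, 22, 14, 21, 34, 46, 61, 92, 144, 192, 223, 228, 228, 215, 184, 148, 114, 85, 57, 30, 14, 11, 8, 4, 1, 3, 5, 7, 9, 9, 9, 9, 10, 10, 10, 8, 6, 3, 2, 5, 15]
2 side -1 bubble mm -4.79
[22, 17, 13, 15, 15, 15, 14, 14, 10, 10, 39, 99, 165, 211, 222, 221, 216, 192, 153, 114, 79, 53, 27, 7, 0, 0, 0, 0, 3, 6, 8, 10, 12, 15, 18, 15, 11, 4, 3, 9, 24]
```

Request:
send_rows --moves '[{"yaw": 0.035, "fingers": 1, "offset": [0, 0, 0]}, {"yaw": 0.035, "fingers": 1, "offset": [0, 0, 0]}, {"yaw": 0.035, "fingers": 1, "offset": [0, 0, 0]}, {"yaw": 0.035, "fingers": 1, "offset": [0, 0, 0]}, {"yaw": 0.035, "fingers": 1, "offset": [0, 0, 0]}, {"yaw": 0.035, "fingers": 1, "offset": [0, 0, 0]}, {"yaw": 0.035, "fingers": 1, "offset": [0, 0, 0]}, {"yaw": 0.035, "fingers": 1, "offset": [0, 0, 0]}]'

```text
clock: 13.5
position: [0.4931, 0.1535, 0.0876]
orientation: [3.138, -0.002, 1.63]
contact_force: [3.6, 6.6, 4.1]
width: 0.482
```

Request:
send_rows --moves '[{"yaw": 0.035, "fingers": 1, "offset": [0, 0, 0]}, {"yaw": 0.035, "fingers": 1, "offset": [0, 0, 0]}, {"yaw": 0.035, "fingers": 1, "offset": [0, 0, 0]}, {"yaw": 0.035, "fingers": 1, "offset": [0, 0, 0]}, {"yaw": 0.035, "fingers": 1, "offset": [0, 0, 0]}, {"yaw": 0, "fingers": 1, "offset": [0, 0, 0]}, {"yaw": 0, "fingers": 1, "offset": [0, 0, 0]}, {"yaw": 0, "fingers": 1, "offset": [0, 0, 0]}]'

```text
clock: 14.17
position: [0.4935, 0.1534, 0.0876]
orientation: [3.139, -0.004, 1.085]
contact_force: [6.3, 6.3, 2.3]
width: 0.481
```

Request:
send_rows --moves '[{"yaw": 0, "fingers": 1, "offset": [0, 0, 0]}, {"yaw": 0, "fingers": 1, "offset": [0, 0, 0]}, {"yaw": 0, "fingers": 1, "offset": [0, 0, 0]}, {"yaw": 0, "fingers": 1, "offset": [0, 0, 0]}, {"yaw": 0, "fingers": 1, "offset": [0, 0, 0]}, {"yaw": 0, "fingers": 1, "offset": [0, 0, 0]}, {"yaw": 0, "fingers": 1, "offset": [0, 0, 0]}, {"yaw": 0, "fingers": 1, "offset": [0, 0, 0]}]'

```text
clock: 14.83
position: [0.4935, 0.1534, 0.0876]
orientation: [3.139, -0.004, 1.085]
contact_force: [5.3, 5.8, 1.3]
width: 0.479
```

```bash
python3 snap.py 3 ; python3 bub.py 3; python3 prof.py 3
```

```text
len 143.7 dir [-0.222  0.975] c [ 0.5314 -0.0292] vial mean 0.05 range [-22.6  22.6] white -0.18 986
0 side -1 bubble mm 0.32
[90, 51, 26, 8, 3, 1, 1, 2, 1, 0, 0, 3, 20, 50, 82, 118, 145, 169, 189, 202, 208, 212, 204, 191, 171, 143, 103, 65, 29, 8, 3, 4, 3, 2, 0, 0, 0, 0, 5, 13, 39]
3 side -1 bubble mm -1.21
[12, 12, 12, 14, 15, 15, 14, 14, 10, 6, 3, 5, 9, 31, 83, 142, 193, 214, 216, 218, 208, 181, 147, 110, 76, 49, 23, 10, 8, 8, 8, 10, 12, 15, 18, 18, 17, 16, 25, 42, 69]
```

View pics/top3.png

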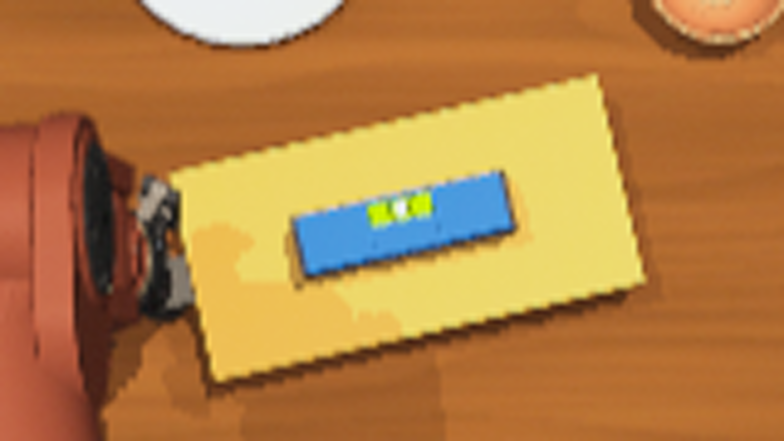

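View pics/side3.png

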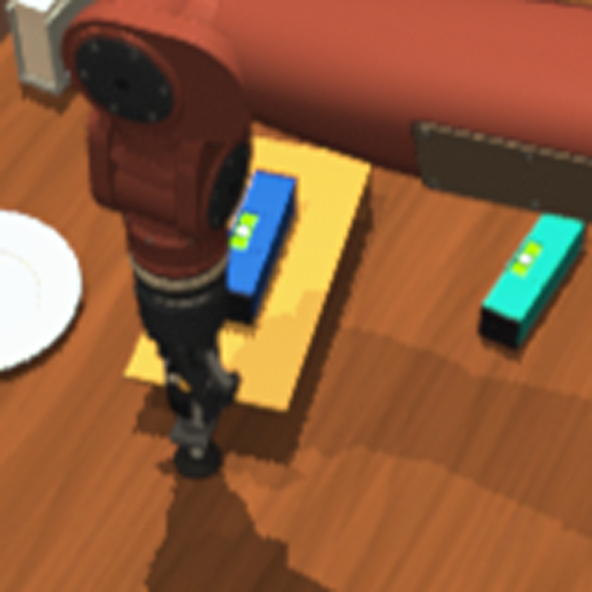

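In the top crop, the bubble is at (401,209) and the vial spans 368–432, so it is nearly centred at about −0.2 to −0.7 mm. Add a small nudge, release and lift.

Request:
send_rows --moves '[{"yaw": 0.022, "fingers": 1, "offset": [0, 0, 0]}, {"yaw": 0.022, "fingers": 1, "offset": [0, 0, 0]}, {"yaw": 0, "fingers": 1, "offset": [0, 0, 0]}, {"yaw": 0, "fingers": 0, "offset": [0, 0, 0]}, {"yaw": 0, "fingers": -1, "offset": [0, 0, 0]}, {"yaw": 0, "fingers": -1, "offset": [0, 0, 0]}, {"yaw": 0, "fingers": -1, "offset": [0, 0, 0]}, {"yaw": 0, "fingers": -1, "offset": [0, 0, 0]}]'

```text
clock: 15.6
position: [0.4914, 0.1522, 0.086]
orientation: [-3.141, 0.001, 0.947]
contact_force: [0.5, -0.7, -1.0]
width: 0.996
```

Request:
send_rows --moves '[{"yaw": 0, "fingers": -1, "offset": [0, 0, -0.03]}, {"yaw": 0, "fingers": -1, "offset": [0, 0, -0.06]}, {"yaw": 0, "fingers": -1, "offset": [0, 0, -0.06]}, {"yaw": 0, "fingers": -1, "offset": [0, 0, -0.03]}, {"yaw": 0, "fingers": 1, "offset": [0, 0, 0]}, {"yaw": 0, "fingers": 1, "offset": [0, 0, 0]}, {"yaw": 0, "fingers": 1, "offset": [0, 0, 0]}, {"yaw": 0, "fingers": 1, "offset": [0, 0, 0]}]'

```text
clock: 16.27
position: [0.4909, 0.1523, 0.1748]
orientation: [-3.14, 0.002, 0.947]
contact_force: [-0.3, 0.0, 0.1]
width: 0.451
```

```bash
python3 snap.py 4 ; python3 bub.py 4; python3 prof.py 4
```

```text
len 143.7 dir [-0.222  0.975] c [ 0.5314 -0.0293] vial mean 0.12 range [-22.5  22.6] white 0.21 1013
0 side -1 bubble mm 0.32
[90, 51, 26, 8, 3, 1, 1, 2, 1, 0, 0, 3, 20, 50, 82, 118, 145, 169, 189, 202, 208, 212, 204, 191, 171, 143, 103, 65, 29, 8, 3, 4, 3, 2, 0, 0, 0, 0, 5, 13, 39]
4 side -1 bubble mm -0.93
[12, 12, 12, 15, 16, 15, 14, 13, 10, 6, 3, 5, 8, 29, 82, 142, 192, 212, 214, 216, 210, 190, 164, 133, 98, 68, 38, 19, 14, 10, 8, 10, 13, 15, 18, 18, 17, 17, 26, 43, 70]
```

View pics/top4.png

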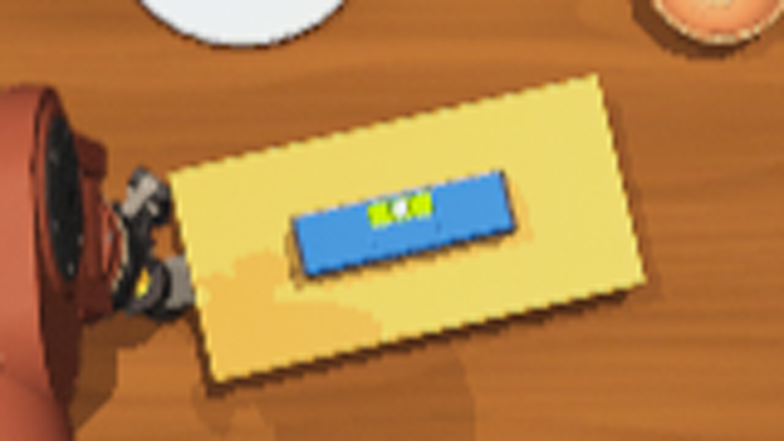

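View pics/side4.png

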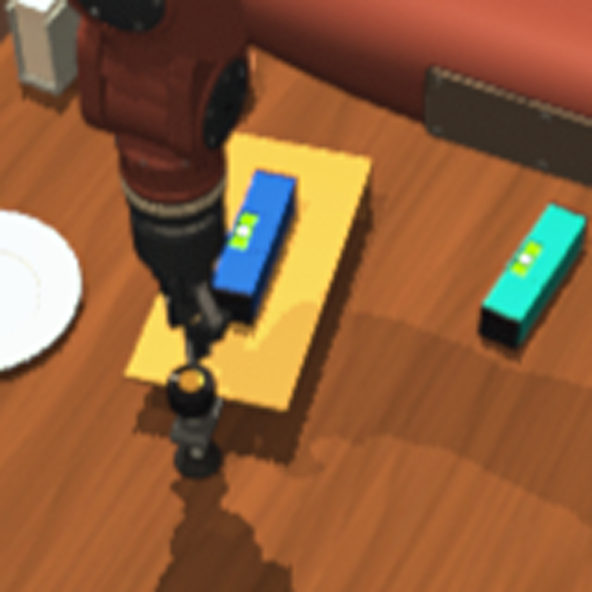

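The bubble is centred with the level standing free: bubble at crop (401,209), vial 369–432, measured +0.2 mm from the middle. Now move over the level with the fingers shut.

Request:
send_rows --moves '[{"yaw": 0, "fingers": 1, "offset": [-0.041, 0.0465, 0]}, {"yaw": 0, "fingers": 1, "offset": [-0.041, 0.0465, 0]}, {"yaw": 0, "fingers": 1, "offset": [-0.041, 0.0465, 0]}, {"yaw": 0, "fingers": 1, "offset": [-0.041, 0.0465, 0]}, {"yaw": 0, "fingers": 1, "offset": [-0.041, 0.0465, 0]}, {"yaw": 0, "fingers": 1, "offset": [-0.04, 0.0465, 0]}, {"yaw": 0, "fingers": 1, "offset": [0, 0, 0]}, {"yaw": 0, "fingers": 1, "offset": [0, 0, 0]}]'

```text
clock: 17.03
position: [0.533, -0.0299, 0.1754]
orientation: [-3.14, 0.001, 0.944]
contact_force: [0.3, 0.8, -0.1]
width: 0.001
```

Request:
send_rows --moves '[{"yaw": 0, "fingers": 1, "offset": [0, 0, 0.04]}, {"yaw": 0, "fingers": 1, "offset": [0, 0, 0.04]}, {"yaw": 0, "fingers": 1, "offset": [0, 0, 0.02]}, {"yaw": 0, "fingers": 1, "offset": [0, 0, 0.01]}, {"yaw": 0, "fingers": 1, "offset": [0, 0, 0]}, {"yaw": 0, "fingers": 1, "offset": [0, 0, 0]}]'

```text
clock: 17.53
position: [0.5333, -0.0282, 0.1218]
orientation: [3.141, -0.0, 0.947]
contact_force: [0.5, -0.7, -0.0]
width: 0.002
```

Descend slowly, 1.5 mm at a time, until contact.

Request:
send_rows --moves '[{"yaw": 0, "fingers": 1, "offset": [0, 0, 0.005]}, {"yaw": 0, "fingers": 1, "offset": [0, 0, 0.005]}, {"yaw": 0, "fingers": 1, "offset": [0, 0, 0.003]}, {"yaw": 0, "fingers": 1, "offset": [0, 0, 0.003]}, {"yaw": 0, "fingers": 1, "offset": [0, 0, 0.003]}, {"yaw": 0, "fingers": 1, "offset": [0, 0, 0]}]'

```text
clock: 18.03
position: [0.5332, -0.0286, 0.1115]
orientation: [-3.141, 0.0, 0.947]
contact_force: [-0.2, -0.5, 0.1]
width: -0.003
```

Request:
send_rows --moves '[{"yaw": 0, "fingers": 1, "offset": [0, 0, 0.003]}, {"yaw": 0, "fingers": 1, "offset": [0, 0, 0.003]}, {"yaw": 0, "fingers": 1, "offset": [0, 0, 0]}]'

```text
clock: 18.28
position: [0.5332, -0.0286, 0.1085]
orientation: [-3.141, 0.0, 0.947]
contact_force: [-1.1, 0.0, 0.9]
width: -0.001
```

Request:
send_rows --moves '[{"yaw": 0, "fingers": 1, "offset": [0, 0, 0.003]}, {"yaw": 0, "fingers": 1, "offset": [0, 0, 0]}, {"yaw": 0, "fingers": 1, "offset": [0, 0, 0]}]'

```text
clock: 18.53
position: [0.5334, -0.0286, 0.1081]
orientation: [3.141, -0.0, 0.947]
contact_force: [-2.3, 0.4, 6.2]
width: -0.0
```

Request:
send_rows --moves '[{"yaw": 0, "fingers": 1, "offset": [0, 0, 0.003]}, {"yaw": 0, "fingers": 1, "offset": [0, 0, 0]}, {"yaw": 0, "fingers": 1, "offset": [0, 0, 0]}]'

```text
clock: 18.78
position: [0.5335, -0.0286, 0.108]
orientation: [3.14, -0.0, 0.947]
contact_force: [-8.8, 1.3, 18.0]
width: -0.001
```

Request:
send_rows --moves '[{"yaw": 0, "fingers": 1, "offset": [-0.0005, -0.0007, -0.0014]}, {"yaw": 0, "fingers": 1, "offset": [0, 0, 0]}, {"yaw": 0, "fingers": 1, "offset": [0, 0, 0]}, {"yaw": 0, "fingers": 1, "offset": [0, 0, 0]}]'

```text
clock: 19.12
position: [0.5334, -0.0286, 0.108]
orientation: [3.14, -0.001, 0.947]
contact_force: [-3.7, 1.2, 11.4]
width: 0.002
```

Push of 11.4 N. Let the bubble settle and check that nothing moved.

Request:
send_rows --moves '[{"yaw": 0, "fingers": 1, "offset": [0, 0, 0]}, {"yaw": 0, "fingers": 1, "offset": [0, 0, 0]}, {"yaw": 0, "fingers": 1, "offset": [0, 0, 0]}, {"yaw": 0, "fingers": 1, "offset": [0, 0, 0]}, {"yaw": 0, "fingers": 1, "offset": [0, 0, 0]}, {"yaw": 0, "fingers": 1, "offset": [0, 0, 0]}, {"yaw": 0, "fingers": 1, "offset": [0, 0, 0]}, {"yaw": 0, "fingers": 1, "offset": [0, 0, 0]}]'

```text
clock: 19.78
position: [0.5334, -0.0287, 0.108]
orientation: [3.14, -0.001, 0.947]
contact_force: [-3.1, 2.3, 10.9]
width: -0.002
```

```bash
python3 snap.py 5; python3 - <<'E'
import cv2,numpy as np
im=np.load('pics/side5.npy');cv2.imwrite('pics/s5v.png',cv2.resize(im[180:250,230:300],None,fx=8,fy=8,interpolation=cv2.INTER_CUBIC)[:,:,::-1])
im=np.load('pics/side5.npy');cv2.imwrite('pics/s5f.png',im[:,:,::-1])
E
```

```text
(no output)
```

View pics/s5v.png

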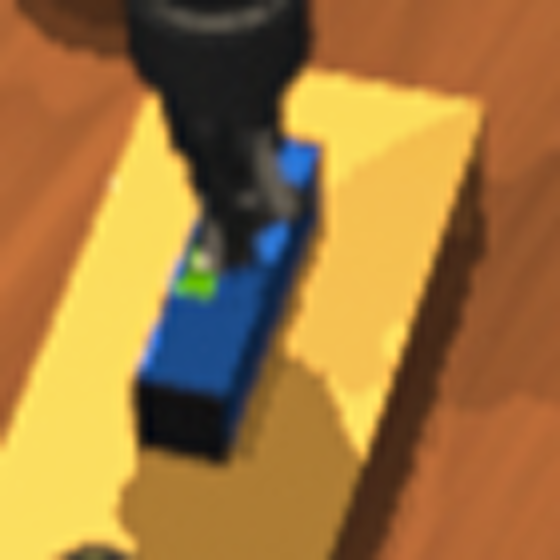

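View pics/top5.png

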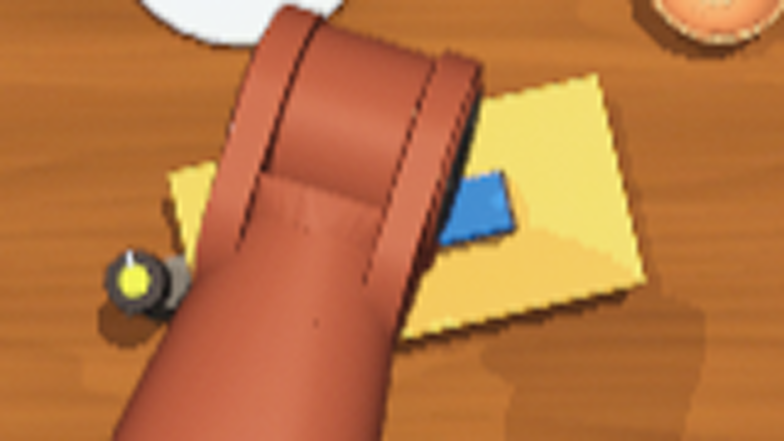

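View pics/s5f.png

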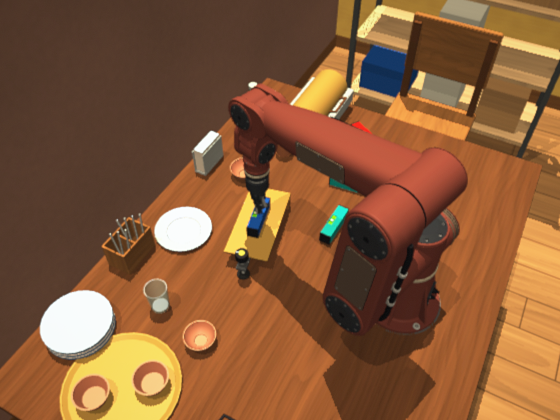

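The side crop shows the fingertips on the level's top and the bubble at (255,212.7). Before pressing it was at (256,212.7), so it has not moved. The level and tableware stand where they were. Hand in.

```bash
python3 -c "
from bench import r
o=r.get_obs();print(o['clock'],o['contact_force']);print(r.close_job())"
```

```text
19.8833 [-2.84144279  1.18646906 10.87270349]
the job is handed in; nothing more can be done
None
```

I put the blue level lengthwise on the middle of the shelf and let go of it. I then turned the foot knob clockwise about 3.0 rad and handed the job in at 19.9 s, still pressing down on the level's top with shut fingertips.

**Bubble:** After I let go of the knob, with the level standing free, the bubble measured about +0.2 mm from the middle; the limit is ±2 mm. A cruder brightness profile with a fixed centre read −0.9 mm. I put that down to the assumed centre being about 1 mm off, and both readings are inside the lines.

**Press:** The push was 10.9 N at hand-in. It peaked at 18 N for a moment while I found contact, and I then eased it back to about 11 N.

**Under the press:** The arm hid the vial in the top view. In the side view the bubble was half hidden by the fingers, but it was within a pixel (about 3 mm) of where it had been before pressing. That check is too coarse to confirm ±2 mm by itself. The level had not visibly moved, and the tableware I could see stood where it was.

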